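# Turn the hob's knob down to simmer

### The arm

A 7-joint arm with a two-finger parallel gripper is mounted at the origin on the work surface. World frame = base frame: x ahead of the robot, y to its left, z up, the work surface at z = 0. Lengths are in m, angles in rad, forces in N, time in s.
With the tool pointing down it reaches from about 0.425 to 0.875 m from the base axis. Payload 4.7 kg.
Tool frame: the origin (TCP) lies at the very end of the fingers, on their centre line; the grasp point (between the pads) lies 19 mm behind it (r.grasp_offset is the distance from the TCP to the grasp point, in m); z points along the fingers, y is the line along which they close (so a half turn about z gives the same grasp; the last joint's range is limited). The gripper opens to 85 mm and grips with 20 to 120 N. Pads are 22 mm wide; open, the fingers measure 114 mm over their backs; the gripper's body (76 mm by 85 mm) begins 54 mm behind the grasp point. The pads swing forward as they close: fully open they stand 13 mm farther back than shut.
Start: joints at [1.17, 0.321, -0.07, 1.45, 0.023, 1.371, -0.057], TCP at [0.262, -0.595, 0.231] pointing down, gripper open.
Joint ranges: [-2.86, 2.86], [-0.3, 2.09], [-1.38, 1.24], [0.06, 2.45], [-1.56, 4.7], [0.09, 2.05], [-2.69, 2.69]. Speed limits (rad/s): [2.57, 2.57, 3.14, 3.14, 3.14, 3.14, 3.14].

### API

Orientations are given as a unit quaternion [x, y, z, w].
In Python, from plant import r, camera, camera_model, silhouettes, spot_point gives the robot as it stands.
- The arm moves only by the shell command python3 -m inch 'ROWS' [FORCE]. ROWS is JSON, a list that holds one entry, the list of rows, each a list of 5 numbers: the shift along the tool's x, y, z in cm, then the turn about the tool's z in rad, then the opening in per cent of the stroke, from 0 (shut) to 100 (fully open). In form: [[[tx, ty, tz, turn, gripper], ...]]. A call has 1 to 8 rows; each row shifts and turns the commanded pose from where the row before left it, along the tool's axes as they then stand; what a row does not reach is not made up. A row lasts 1/8 s, in which the tool goes at most 62.5 mm and 10.7 degrees, less where a joint would pass 70% of its speed; a pose out of reach is approached as far as the arm can. A call is refused whole if a number of a shift passes 6.25 or a number of a turn 0.188, either way. A call with a gripper value outside its range is refused whole. The fingers move at their own pace and stop on an object; FORCE is the grip in N (left out, the last holds). Time passes only in rows, so rows that do not move let the fingers close. It gives the time, the measured TCP pose, the force, the opening and the grip force at its end, in the units of the state.
- r.get_obs(): the state, without advancing time (a new reading comes with each control period).
- camera(name): name is "scene" or "top" or "wrist"; returns the picture (420x560x3 uint8, red, green, blue); there is no depth.
- camera_model(name): a dict with "fx", "fy", "cx", "cy" (pixels), "R" (3x3) and "t" (3): a world point X has camera coordinates R X + t; the wrist camera has in their place "T_tool_cam" (4x4, takes a point from camera to tool coordinates, whose origin is the TCP and whose axes are the flange's). Camera axes: x right, y down, z forward; pixel columns grow to the right and rows downward; lengths in m; the calibration is good to about 2 mm. A picture is of the moment at which its call begins: read the wrist's pose just before it. camera_model takes no time and is no camera call.
- r.close_job(): hands the job in; it is judged then, once.
Trained networks look in the newest picture that a camera, given by its name, has taken for a name from the list of things; names that differ only in an ending like _2 or _b are one class to them, and where a whole thing is asked for, a point or a joint stands for the part that bears it (a point fixed in the world has none). Each returns a list of dicts, best first, with "score" (0 to 1); they miss things now and then, are a little off and sometimes report something else, mostly with a low value. They report only what shows in the picture. A call takes as long as a camera call.
- silhouettes(camera, thing): "region" (420x560 bool, what is visible of it) and "extent" ([left, top, right, bottom] as shares, 0 to 1, of the picture: columns of its width, rows of its height, round what is visible of it).
- spot_point(camera, thing): "centre" ([column, row] as shares, 0 to 1, of the picture: columns of its width, rows of its height: a listed point, or the origin of a listed thing).
The state is a dict: "t": time; "joint_positions": joint angles; "dq": joint speeds; "joint_torque": joint torques, N m; "tool_pos": TCP position; "eef_rot": TCP orientation; "wrist_force": force on the tool from outside, world axes, zero at the start; "wrist_torque": the same for the moment, N m; "opening": finger opening in m; "grip_force": force on a finger pad.
Only numpy, scipy, OpenCV 4.12 (cv2) and the standard library are available. Lean on these libraries where they do the work, as an engineer would, in place of code of your own. Each camera call takes 0.05 s, during which the arm holds its last target. There are 200 camera calls.

### The job

Someone has left the portable hob on too high: with a fingertip, press on or stroke its knurled knob and turn it down (anticlockwise seen from above), click by click, until its white pointer clicks in at the green dot, and stop there. Do not pinch the knob between the fingers, and leave the saucepan and everything else on the table where it stands.

Things in the scene. Friction and masses are not known exactly. Their poses are not given: they have to be found in the camera images.
- hob: Portable hob, black, aluminium control strip, 360 x 300 x 60 mm high, fixed. Origin: centre of underside. x points from control strip (edge nearer the robot) to cooking zone, z up. Knob axis upright, 125 mm from the origin towards -x. Seven dots ring the knob, 43 mm from its axis: red (off) along +y, then clockwise every 30 degrees black, green (simmer, 12 mm wide like the red), four black.
- dial_top (a point): Centre of the flat top of the hob's knob, 90 mm above the table, z up, y along its white pointer. Knob: 64 mm in diameter, 22 mm high, knurled grey side, grippy black top, underside 8 mm above the hob; it does not come off. Sprung: pressed, it gives after 1 N by 1.5 N per mm down to a stop at 6 mm (10 N) and returns when let go. Pressed with 5 N or more 20 mm off its axis, it follows a sliding fingertip.
- dial (a joint): Knob angle, rad, growing clockwise from above (up). Clicks every 0.524: 0 off (red dot), 0.524, 1.047 green dot (the aim), 1.571, 2.094, 2.618, 3.142; stops just past both ends. Leaving a click takes about 0.03 N m, fading to nothing halfway to the next, into which it then snaps unless held. Starts one or two clicks above the green dot.
- pan: Steel saucepan on the hob's cooking zone, 160 mm in diameter, 58 mm high (rim 118 mm above the table), its black handle reaching 210 mm from the pan's centre along its x axis. Origin: centre of its underside. A bystander.
- mug_green: Green mug, 80 mm in diameter and 90 mm high, standing to the right of the hob's control strip. Origin: centre of its underside. A bystander.
- jar: Amber spice jar with red cap, 48 mm in diameter and 95 mm high, standing to the left of the hob's control strip. Origin: centre of its underside. A bystander.
- mug_blue: Blue mug, 80 mm in diameter and 90 mm high, between robot and hob, to one side. Origin: centre of its underside. A bystander.
- tape: Roll of brown packing tape lying flat, 96 mm in diameter and 48 mm high, between robot and hob, to the other side. Origin: centre of its underside. A bystander.
- bowl: White bowl, 140 mm in diameter and 60 mm high, to the left. Origin: centre of its underside. A bystander.
- spatula: Spatula with wooden handle lying on the table to the right. A bystander.

How it is judged:
By the outcome, as a careful person would: the job done as asked, in the order asked, and still so for the second after the job is handed in, with the robot touching nothing.
It also fails if it takes over 48 s, if anything falls off the work surface, if the arm or the gripper's body presses on something with over 40 N, if the wrist force passes 120 N, or if a joint passes its speed limit or range.

## Working session

There is one attempt and no reset: what is moved stays moved. The work goes in short steps, Python scripts to look and compute and a shell command to move; the robot and the scene stay as the last step left them, time stands still between calls to the robot, and variables do not carry over. Pictures are saved under pics/ and viewed, at most 10 in all, crops included, and the job is handed in when it is done.

```bash
mkdir -p pics; cat > h.py <<'E'
import numpy as np, cv2
from plant import r, camera, camera_model, silhouettes, spot_point
from scipy.spatial.transform import Rotation as Ro
def ray(name,u,v,z,obs=None):
    m=camera_model(name); d=np.array([(u-m['cx'])/m['fx'],(v-m['cy'])/m['fy'],1.])
    if 'R' in m: R=np.array(m['R']); c=-R.T@np.array(m['t']); d=R.T@d
    else:
        T=np.array(m['T_tool_cam']); Q=Ro.from_quat(obs['eef_rot']).as_matrix()
        c=np.array(obs['tool_pos'])+Q@T[:3,3]; d=Q@T[:3,:3]@d
    return c+d*(z-c[2])/d[2]
def proj(name,X):
    m=camera_model(name); p=np.array(m['R'])@X+np.array(m['t']); return m['fx']*p[0]/p[2]+m['cx'],m['fy']*p[1]/p[2]+m['cy']
E
python3 - <<'E'
from h import *
o=r.get_obs(); print(o['t'],o['tool_pos'],o['eef_rot'],o['opening']); print(Ro.from_quat(o['eef_rot']).as_matrix().round(3))
for n in ('top','scene'):
    im=camera(n); cv2.imwrite(f'pics/{n}.png',im[...,::-1])
    s=spot_point(n,'dial_top'); 
    for q in s[:2]: u,v=q['centre'][0]*560,q['centre'][1]*420; print(n,q['score'],u,v,ray(n,u,v,.09).round(4))
    s=spot_point(n,'hob')
    for q in s[:1]: u,v=q['centre'][0]*560,q['centre'][1]*420; print('hob',q['score'],u,v,ray(n,u,v,.0).round(4))
E
```

```text
0.0 [ 0.26167501 -0.59440239  0.23020915] [ 9.78567374e-01  2.05924635e-01 -2.56530996e-04 -9.34964424e-04] 0.08576575761106814
[[ 0.915  0.403 -0.001]
 [ 0.403 -0.915  0.002]
 [-0.    -0.002 -1.   ]]
top 0.76 282.52 222.39 [ 0.5046 -0.0007  0.09  ]
hob 0.73 276.192 187.404 [0.6239 0.0066 0.    ]
scene 0.57 274.12 205.88400000000001 [ 0.5141 -0.0097  0.09  ]
scene 0.26 252.672 273.798 [ 0.6414 -0.2943  0.09  ]
hob 0.59 303.52000000000004 229.992 [ 0.6087  0.0322 -0.    ]
```

View pics/top.png

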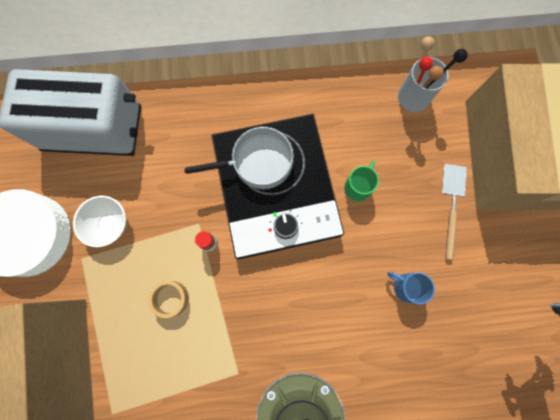

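View pics/scene.png

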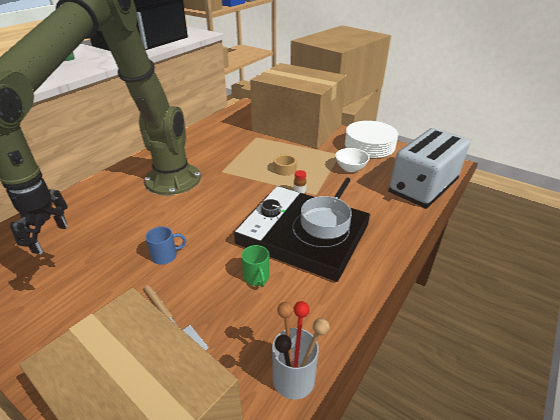

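The top view shows the hob knob at about (286,226) with the pointer up and the green dot at (275,214). The pan handle points left and the mugs and jar are clear of the knob. I'll go above the knob with the fingers shut.

```bash
python3 -m inch '[[[4.2,-4.1,0,0,0],[4.2,-4.1,0,0,0],[4.2,-4.1,0,0,0],[4.2,-4.1,0,0,0],[4.2,-4.1,0,0,0],[4.2,-4.1,0,0,0],[4.2,-4.1,0,0,0],[4.2,-4.1,0,0,0]]]'; python3 -m inch '[[[4.2,-4.1,0,0,0],[4.2,-4.1,0,0,0],[0,0,0,0,0],[0,0,0,0,0]]]'
python3 - <<'E'
from h import *
print(np.array(camera_model('wrist')['T_tool_cam']).round(3), camera_model('wrist')['fx'])
o=r.get_obs(); im=camera('wrist'); print(o['t'],o['tool_pos'],o['joint_positions'],o['opening'])
cv2.imwrite('pics/w1.png',im[...,::-1])
for q in spot_point('wrist','dial_top')[:2]: u,v=q['centre'][0]*560,q['centre'][1]*420; print(q['score'],u,v,ray('wrist',u,v,.09,o).round(4))
E
```

```text
t: 1.3
tool_pos: [0.4377, -0.1575, 0.2316]
eef_rot: [0.979, 0.206, 0.0, 0.001]
wrist_force: [1.5, 0.1, -0.0]
opening: 0.0002
grip_force: 0.0
t: 1.8
tool_pos: [0.4809, -0.051, 0.2312]
eef_rot: [0.979, 0.206, -0.0, 0.0]
wrist_force: [-0.4, -0.7, 0.0]
opening: -0.0001
grip_force: 0.0
[[-0.001 -0.963 -0.268  0.067]
 [ 1.    -0.001 -0.001 -0.001]
 [ 0.001 -0.268  0.963 -0.142]
 [ 0.     0.     0.     1.   ]] 310.9243333145441
1.8 [ 0.48086398 -0.05097514  0.23123158] [ 0.64287303 -0.01428635 -0.58199757  1.83119773 -0.00723091  1.32263255
 -1.0931673 ] -7.49143202800569e-05
```

View pics/w1.png

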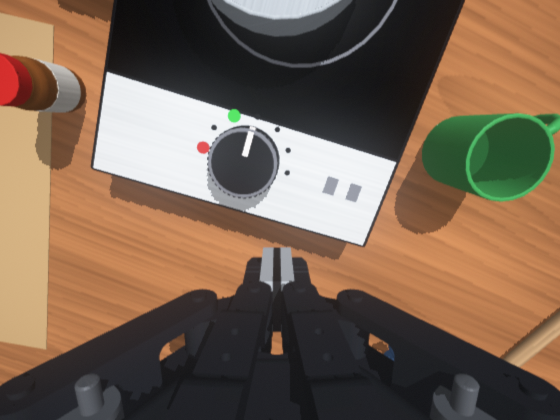

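The wrist view shows the knob top centred near (243,160), with the pointer tip near (252,127). The dots are red (203,147), black (214,127), green (234,116), then black (277,129), (288,150) and (287,172). I'll fit these geometrically.

```bash
python3 - <<'E'
from h import *
from scipy.optimize import least_squares
o=r.get_obs()
px=[(203,147),(214,127),(234,116),(277,129),(288,150),(287,172)]; k=np.array([0,1,2,4,5,6])
P=np.array([ray('wrist',u,v,.06,o)[:2] for u,v in px])
f=lambda p:(p[:2]+.043*np.c_[np.cos(p[2]-k*np.pi/6),np.sin(p[2]-k*np.pi/6)]-P).ravel()
s=least_squares(f,[.5,0,1.7]); c=s.x[:2]; print('axis',c,'red dir deg',np.degrees(s.x[2]),'res mm',abs(s.fun).max()*1e3)
print('top centre',ray('wrist',243,160,.09,o))
a,b=ray('wrist',246,156,.09,o),ray('wrist',252,127,.09,o); d=(b-a)[:2]
print('pointer angle from red (cw) deg',np.degrees(s.x[2]-np.arctan2(d[1],d[0])))
E
```

```text
axis [ 0.49747983 -0.01003641] red dir deg 96.81708939881516 res mm 0.622383320513939
top centre [ 0.50054296 -0.00944333  0.09      ]
pointer angle from red (cw) deg 86.51358907082455
```

The pointer is at dial 1.571, one click above green, and the axis is near (0.498, -0.010). I'll put the fingertip 20 mm off the axis on the robot side, just above the top.

```bash
python3 -m inch '[[[1.24,-3.06,0,0,0],[0,0,6,0,0],[0,0,5,0,0],[0,0,2,0,0],[0,0,0,0,0],[0,0,0,0,0]]]'; python3 -m inch '[[[0,0,0.4,0,0],[0,0,0.2,0,0],[0,0,0.2,0,0],[0,0,0,0,0],[0,0,0,0,0]]]'
```

```text
t: 2.65
tool_pos: [0.4809, -0.0183, 0.1024]
eef_rot: [0.979, 0.205, 0.001, 0.0]
wrist_force: [0.4, 0.0, 0.0]
opening: 0.0001
grip_force: 0.0
t: 3.28
tool_pos: [0.4801, -0.0174, 0.0933]
eef_rot: [0.979, 0.206, -0.0, 0.0]
wrist_force: [-0.6, -0.0, -0.4]
opening: 0.0002
grip_force: 0.0
```

```bash
python3 -m inch '[[[0,0,0.3,0,0],[0,0,0.2,0,0],[0,0,0.1,0,0],[0,0,0,0,0],[0,0,0,0,0]]]'
```

```text
t: 3.9
tool_pos: [0.4803, -0.0175, 0.0876]
eef_rot: [0.979, 0.206, 0.0, 0.0]
wrist_force: [-1.4, -0.0, 4.5]
opening: 0.0001
grip_force: 2.2
```

Contact is made at 4.5 N, so I'll press 2 mm more and then sweep the arc.

```bash
python3 -m inch '[[[0,0,0.2,0,0],[0,0,0,0,0],[0,0,0,0,0]]]'; python3 -m inch '[[[0,0.21,0,-0.1,0],[0,0.21,0,-0.1,0],[0,0.21,0,-0.1,0],[0,0.21,0,-0.1,0],[0,0.21,0,-0.1,0],[0,0,0,0,0],[0,0,0,0,0]]]'
python3 - <<'E'
from h import *
print(r.get_obs()['tool_pos']); im=camera('wrist')
cv2.imwrite('pics/w2.png',im[...,::-1])
E
```

```text
t: 4.28
tool_pos: [0.4803, -0.0175, 0.0858]
eef_rot: [0.979, 0.206, 0.0, 0.0]
wrist_force: [-1.0, 0.1, 7.2]
opening: 0.0001
grip_force: 3.5
t: 5.15
tool_pos: [0.4868, -0.0255, 0.0859]
eef_rot: [0.897, 0.442, 0.001, 0.0]
wrist_force: [-0.9, 1.5, 7.0]
opening: 0.0001
grip_force: 3.3
[ 0.48676566 -0.02546337  0.08591127]
```

View pics/w2.png

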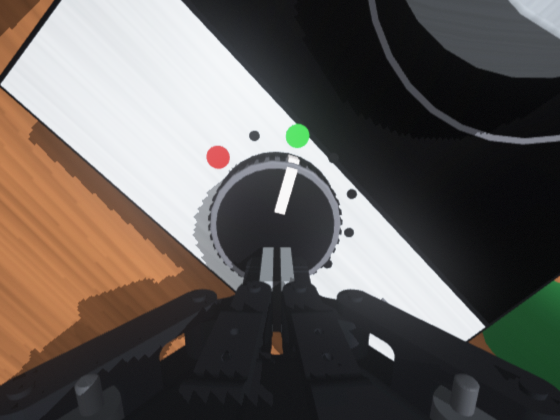

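The pointer, from (281,212) to (294,158), now aims at the green dot at (297,135). I'll lift straight off and check.

```bash
python3 -m inch '[[[0,0,-0.4,0,0],[0,0,-1,0,0],[0,0,-3,0,0],[0,0,-6,0,0],[-3,0,-3,0,0],[-4,0,0,0,0],[0,0,0,0,0],[0,0,0,0,0]]]'
python3 - <<'E'
from h import *
o=r.get_obs(); print(o['tool_pos'],o['t']); im=camera('wrist')
cv2.imwrite('pics/w3.png',im[...,::-1])
E
```

```text
t: 6.2
tool_pos: [0.4433, -0.081, 0.2192]
eef_rot: [0.897, 0.442, -0.0, -0.0]
wrist_force: [-0.5, -0.3, -0.3]
opening: 0.0001
grip_force: 0.0
[ 0.44328108 -0.08099708  0.219201  ] 6.2
```

View pics/w3.png

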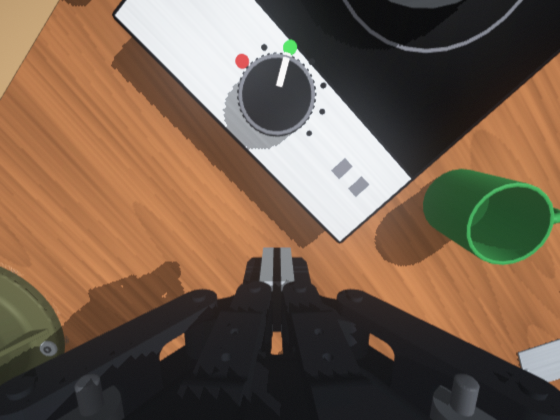

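The pointer, from (279,86) to (287,57), sits at the green dot at (290,47). I'll check the angle numerically and hand in if it fits.

```bash
python3 - <<'E'
from h import *
o=r.get_obs()
c=np.array([.498,-.010]); g=ray('wrist',290,47,.06,o)[:2]-c
a,b=ray('wrist',279,86,.09,o),ray('wrist',287,57,.09,o); d=(b-a)[:2]
e=np.degrees(np.arctan2(g[1],g[0])-np.arctan2(d[1],d[0])); print('off green deg',e)
if abs(e)<10: print(r.close_job())
E
```

```text
off green deg 2.6116513190753174
the job is handed in; nothing more can be done
None
```

The knob is turned down one click and its pointer sits at the green dot (about 3° off by my measurement, within the camera error). The arm is clear, only the knob was touched, and the job was handed in at about 6 s.

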